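# Roll a sample vial home in the bench reader with a paddle

## Task

Take the paddle from its holder and, touching the glass vial only with the blade, roll the vial slowly along the reader's track, over the low ridge and gently on against the sprung pad. Press it there for a good second with a light, steady push of about 4 newtons, never hard, then ease off slowly so that the vial stays lying in the nest between ridge and pad. Stand the paddle back in its holder, let go of it, and leave everything else where it is.

Things in the scene. Friction and masses are not known exactly. Their poses are not given: they have to be found in the camera images.
- reader: White bench reader, fixed, with a straight level steel track on top. Origin: underside, on the track's centre line; +x is the rolling direction, +z up. Track floor 30 mm above the origin, starts (open end) at x = -160 mm, 76 mm wide between two guide rails (outer faces at y = -44 and +44 mm), rail tops 50 mm above the origin.
- vial: Closed amber glass vial, white cap, paper band: cylinder 28 mm in diameter, 70 mm long, about 80 g, lying across the track before the ridge, centre at reader x = -100 to -30 mm. Origin: its centre; own y along the cylinder; x and z turn as it rolls. It rolls freely, and runs on if struck. If the pad is let go suddenly it can be thrown back over the ridge.
- paddle: Paddle: slippery white blade 6 mm thick (x), 50 wide (y), 50 tall, under a wooden handle 20 (x) by 26 mm (y), 50 to 108 mm above the blade's lower edge; 90 g. Origin: middle of the lower edge, +z up the handle; either blade face (+x, -x) may push. Grip the handle across its x faces. When pushing, keep the lower edge 4 to 8 mm above the track floor to clear the ridge.
- holder: Grey block, fixed, 76 by 90 mm, with an upright slot in which the paddle stands. Origin: centre of its underside; slot floor 10 mm up, mouth 34 mm up, with sloped lead-ins up to 46 mm; slot 10 mm along x, 58 mm along y; the paddle's axes lie along the holder's (either way round).
- spray_a: Spray bottle, 72 mm across, 210 mm tall; origin under its centre. Leave alone.
- spray_b: Second spray bottle, the same size. Leave alone.
- plate: White round plate, 170 mm across, 18 mm high; origin under its centre. Leave alone.
- jar: Small jar with a lid, 48 mm across, 55 mm high, standing beside the track; origin under its centre. Leave alone.
- spare: Another amber vial, 28 mm across, 70 mm tall, standing upright beside the track; origin under its centre. Leave alone.
- cup: Small steel cup, 64 mm across, 50 mm high, beside the track; origin under its centre. Leave alone.
- spoon: Spoon 160 mm long lying on the table; leave alone.
- ridge (a point): Middle of the top of a rounded ridge, 2 mm high, across the track floor at reader x = +50 mm; the vial goes over it with about 1 N. Beyond lies the nest, closed by the sprung pad, a smooth plate 56 mm wide. Its free face stands anywhere at reader x = 75 to 103 mm: feel for it. It gives 1 N per mm, without preload, for 7 mm (7 N), then stops hard.
- console (a point): Top centre of the console block at the track's far end: 72 mm above the table, 110 mm wide, reader x = 155 to 225 mm. Before it stands the pad's carrier (60 mm wide, top 56 mm, screw tip 66 mm above the table), clamped at a different place each time, and not measured.
Things that resemble listed ones, but are neither listed nor needed, are in the scene too. What is meant by the paddle is not red or turquoise, and is the larger of those in its own colour.

How it is judged (in metres and radians):
On the way, in this order (a step that is already met when the one before it is completed fails the run):
1. the paddle is lifted clear of its holder (z of paddle in the frame of holder above 0.055 m), for 0.1 s.
2. the vial has rolled over the ridge (x of vial in the frame of reader above 0.052 m).
3. the paddle presses the vial against the sprung pad with 2 to 8 N for 0.6 s (x of vial in the frame of reader above 0.06 m and contact force between paddle and vial above 2 N), for 0.6 s.
At the end, for the whole second after the job is handed in: Vial still on the track floor in the nest (centre at reader x 54 to 104 mm, height within 3 mm), no longer pushed; paddle stands in the holder's slot, lower edge within 6 mm of its floor, within 6 mm (x) and 7 mm (y) of its centre, tilt under 0.15 rad, released and still (x of vial in the frame of reader between 0.054 and 0.104 m and z of vial in the frame of reader between 0.041 and 0.047 m and linear speed of each of vial, paddle below 0.01 m/s and z of paddle in the frame of holder between 0.005 and 0.016 m and x of paddle in the frame of holder between -0.006 and 0.006 m and y of paddle in the frame of holder between -0.007 and 0.007 m and angle between paddle's own z axis and vertical below 0.15 rad and contact force between the fingers and paddle below 0.1 N and contact force between paddle and vial below 0.05 N); the robot touches nothing.
It fails at once if the hand or arm touches the vial (contact force between any of the fingers, the arm and vial above 0.1 N).
It fails at once if the blade pushes the glass vial with more than 8 N (contact force between paddle and vial above 8 N).
It fails at once if the vial runs faster than 0.3 m/s or is lifted off the track (linear speed of vial above 0.3 m/s or z of vial in the frame of reader above 0.06 m).
It fails at once if something else on the table is moved more than 30 mm (distance of any of spray_a, spray_b, plate, jar, spare, cup, spoon from where it was at the start of the episode above 0.03 m).
It also fails if it takes over 61 s, if anything falls off the work surface, if the arm or the gripper's body presses on something with over 40 N, if the wrist force passes 120 N, or if a joint passes its speed limit or range.

## Robot

A 6-joint arm with a two-finger parallel gripper is mounted at the origin on the work surface. World frame = base frame: x ahead of the robot, y to its left, z up, the work surface at z = 0. Lengths are in mm, angles in degrees, forces in N, time in s.
With the tool pointing down it reaches from about 350 to 850 mm from the base axis. Payload 8.1 kg.
Tool frame: the origin (TCP) lies between the finger pads; the fingertips stand ahead of it and the grasp point (between the pads) lies 2 mm behind it (nose_length is the z of the fingertips in the tool frame, in mm); z points along the fingers, y is the direction in which the jaws open and shut (so a half turn about z gives the same grasp; the last joint's range is limited). The gripper opens to 85 mm and grips with 20 to 120 N. Pads are 22 mm wide; open, the fingers measure 114 mm over their backs; the gripper's body (76 mm by 85 mm) begins 54 mm behind the grasp point. The pads swing forward as they close: fully open they stand 13 mm farther back than shut.
Start: joints at [64.893, 7.471, 85.268, -0, 87.261, -4.893], TCP at [207.295, 563.058, 248.292] pointing down, gripper open.
Joint ranges: [-169.43, 169.43], [-51.17, 129.36], [1.28, 143.12], [-76.62, 256.62], [0, 156.53], [-152.29, 152.29]. Speed limits (degrees/s): [136.94, 136.94, 159.86, 180, 180, 180].

## Interface

Orientations are given as [roll, pitch, yaw] about the fixed x, y, z axes, in that order (R = Rz(yaw) Ry(pitch) Rx(roll)).
In Python, from bench import * gives the robot as it stands.
- The arm moves only by the tool jog_arm, never from a script. Its argument "plan" is a list of rows, each a list of 3 entries, a list of its own where there are three numbers: the turn, a rotation vector about the tool's x, y, z in degrees, then the shift along the tool's x, y, z in m, then the gripper's target within -1 to 1 (fully open at 1, half-way at 0, shut at -1). A call has 1 to 12 rows; each row is the pose to reach, as a shift and turn from the pose commanded when the call began, along the tool's axes at that moment; what a row does not reach only later rows make up. A row lasts 1/8 s, in which the tool goes at most 62.5 mm and 10.7 degrees, less where a joint would pass 70% of its speed; a pose out of reach is approached as far as the arm can. A call with a gripper value outside its range is refused whole. The fingers move at their own pace and stop on an object; "force" is the grip in N (left out, the last holds). Time passes only in rows, so rows that repeat a pose let the fingers close. It gives the time, the measured TCP pose, the force and the opening at its end, in the units of the state.
- sense(): the state, without advancing time (a new reading comes with each control period).
- snapshot(name): name is "scene" or "top"; returns (picture, depth): 480x640x3 uint8, blue, green, red; 480x640 float32, mm along the optical axis (not along the pixel's ray), 0 where there is no reading.
- camera_info(name): a dict with "fov_y" (degrees; the focal length in pixels is half the picture's height over the tangent of half this angle, whatever the lens; pixels are square), "cx", "cy" (the principal point, pixels), "dist_coeffs" ([k1, k2, p1, p2, k3] as OpenCV has them; the pictures are not rectified), "origin" and "orientation" of the camera in the world. Camera axes: x right, y down, z forward; pixel columns grow to the right and rows downward; lengths in mm; the calibration is good to about 2 mm. A picture is of the moment at which its call begins. camera_info takes no time and is no camera call.
- hand_in(): hands the job in, once; it reports no verdict.
The state is a dict: "time": time; "joint_pos": joint angles; "qd": joint speeds; "joint_efforts": joint torques, N m; "tool_pos": TCP position; "tcp_rot": TCP orientation; "ft_force": force on the tool from outside, world axes, zero at the start; "wrist_torque": the same for the moment, N m; "finger_gap": finger opening in mm.
Only numpy, scipy, OpenCV 4.12 (cv2) and the standard library are available. Lean on these libraries where they do the work, as an engineer would, in place of code of your own. Each camera call takes 0.05 s, during which the arm holds its last target.

## Working session

There is one attempt and no reset: what is moved stays moved. The work goes in short steps, Python scripts to look and compute and a tool call to move; the robot and the scene stay as the last step left them, time stands still between calls to the robot, and variables do not carry over. Pictures are saved under pics/ and viewed, and the job is handed in when it is done.

Besides the shell and the picture viewer there is one more tool, called after ">>>" as a command line: name --argument value ..., lists and objects as JSON in quotes. jog_arm: Moves the arm, as the interface text tells. Its arguments: {"type":"object","properties":{"plan":{"type":"array","items":{"type":"array"}},"force":{"type":"number"}},"required":["plan"]}

```bash
ls; mkdir -p pics; python3 - <<'E'
from bench import *
import cv2, numpy as np
print(sense())
for n in ("scene","top"):
    p,d=snapshot(n); cv2.imwrite(f"pics/{n}0.png",p); np.save(f"pics/{n}0.npy",d); print(camera_info(n))
E
```

```text
pics
{'time': 0.0, 'joint_pos': array([ 6.48940722e+01,  7.51261533e+00,  8.53294741e+01, -6.05299195e-05,
        8.72624572e+01, -4.89182643e+00]), 'qd': array([ 0.07739165, -0.09108576,  0.06161141,  0.00232279,  0.20663226,
       -0.01581758]), 'joint_efforts': array([ 4.03128724e-03, -5.69392741e+01, -5.00563395e+01, -1.31839175e-05,
        1.49739330e-02,  4.22630558e-05]), 'tool_pos': array([207.06269628, 562.58293071, 247.2685328 ]), 'tcp_rot': array([-1.79895829e+02, -8.85494906e-03,  1.59785894e+02]), 'ft_force': array([-0.14067571, -0.20960542, -0.76785141]), 'wrist_torque': array([ 0.01861812, -0.021307  ,  0.05342762]), 'finger_gap': 85.36562506489476}
{'fov_y': 47.59754255034206, 'cx': 319.90042470556807, 'cy': 248.65224455934455, 'dist_coeffs': array([-0.03213395,  0.        ,  0.        ,  0.        ,  0.        ]), 'origin': array([1236.0430858 ,  -81.85561583, 1094.38245092]), 'orientation': array([-145.09754438,   -0.51480486,   80.9422067 ])}
{'fov_y': 52.65498452101889, 'cx': 322.8325559497049, 'cy': 247.18208693440633, 'dist_coeffs': array([-0.07306296,  0.        ,  0.        ,  0.        ,  0.        ]), 'origin': array([ 440.9597219 ,   40.16677004, 1344.43075297]), 'orientation': array([-1.75861636e+02, -4.16449180e-02, -9.08949488e+01])}
```

View pics/scene0.png

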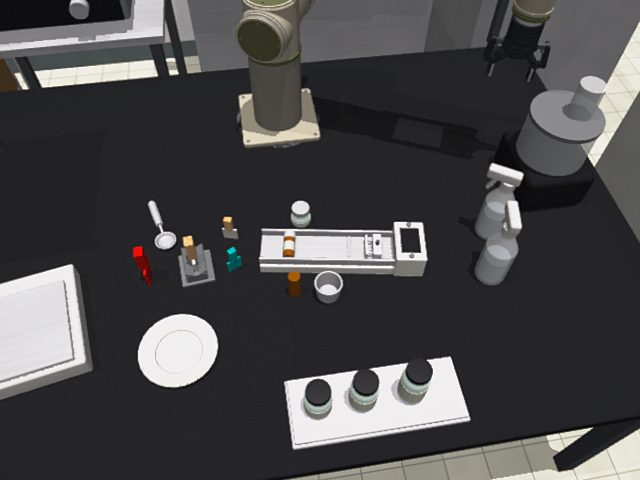

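View pics/top0.png

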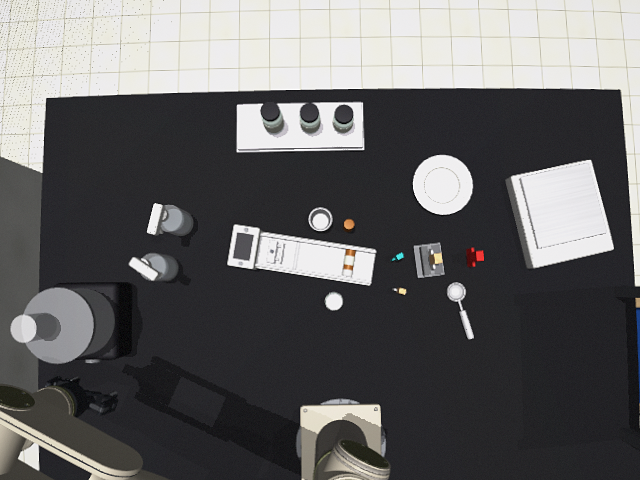

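Candidates for the paddle in the scene view: wood and white in the grey holder (190,250), small wood and white (228,226), turquoise (233,258), red (142,265). By the description it is the larger wood and white one, standing in the holder. I'll check this in a crop.

```bash
cat > h.py <<'E'
import cv2, numpy as np
from scipy.spatial.transform import Rotation as R
def cam(ci):
    f=240/np.tan(np.radians(ci['fov_y']/2))
    K=np.array([[f,0,ci['cx']],[0,f,ci['cy']],[0,0,1.]])
    return K,np.array(ci['dist_coeffs']),R.from_euler('xyz',ci['orientation'],degrees=True).as_matrix(),np.array(ci['origin'])
def rays(ci,uv):
    K,D,M,o=cam(ci)
    n=cv2.undistortPoints(np.asarray(uv,float).reshape(-1,1,2),K,D).reshape(-1,2)
    return o,np.c_[n,np.ones(len(n))]@M.T
def onplane(ci,uv,z):
    o,r=rays(ci,uv); s=(z-o[2])/r[:,2]; return o+r*s[:,None]
def cloud(ci,d):
    v,u=np.mgrid[0:480,0:640]; o,r=rays(ci,np.c_[u.ravel(),v.ravel()])
    return (o+r*d.reshape(-1,1)).reshape(480,640,3)
def proj(ci,P):
    K,D,M,o=cam(ci); Pc=(np.asarray(P,float)-o)@M
    return cv2.projectPoints(Pc.reshape(-1,1,3),np.zeros(3),np.zeros(3),K,D)[0].reshape(-1,2)
E
python3 - <<'E'
from bench import camera_info
from h import *
p=cv2.imread('pics/scene0.png'); t=cv2.imread('pics/top0.png')
a=cv2.resize(p[190:300,120:260],None,fx=4,fy=4,interpolation=cv2.INTER_CUBIC)
cv2.imwrite('pics/c1.png',a)
cv2.imwrite('pics/c2.png',cv2.resize(t[200:320,220:490],None,fx=2.9,fy=2.9,interpolation=cv2.INTER_CUBIC))
cv2.imwrite('pics/c3.png',cv2.resize(p[205:310,250:440],None,fx=4,fy=4,interpolation=cv2.INTER_CUBIC))
for n in('scene','top'):
    c=cloud(camera_info(n),np.load(f'pics/{n}0.npy'))
    np.save(f'pics/{n}c.npy',c)
    for uv in ([(190,242),(195,275),(228,226),(233,258),(300,240),(288,240),(410,240)] if n=='scene' else [(437,259),(430,247),(350,262),(320,260),(243,247)]):
        print(n,uv,c[uv[1],uv[0]].round(1))
E
```

```text
scene (190, 242) [ 506.1 -245.7  121.2]
scene (195, 275) [ 536.3 -251.2   33.8]
scene (228, 226) [ 422.  -165.8   54.1]
scene (233, 258) [ 511.7 -160.7   47.2]
scene (300, 240) [470.6   1.2  28.3]
scene (288, 240) [486.3 -28.8  56.1]
scene (410, 240) [539.8 250.6  70.9]
top (437, 259) [ 494.9 -251.2  120.3]
top (430, 247) [ 531.5 -252.8   37.7]
top (350, 262) [493.3 -33.5  60.8]
top (320, 260) [501.4  46.   27.5]
top (243, 247) [536.4 247.3  77. ]
```

View pics/c1.png

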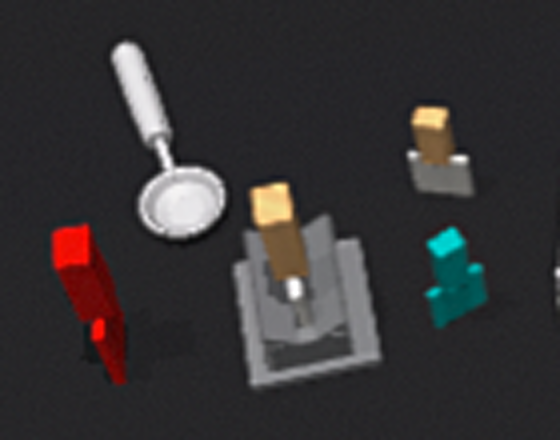

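View pics/c2.png

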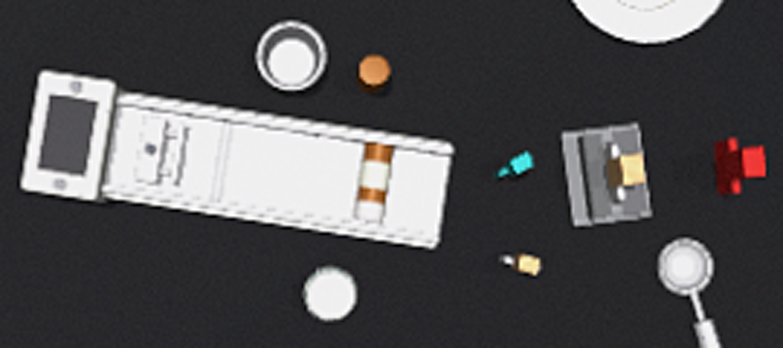

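View pics/c3.png

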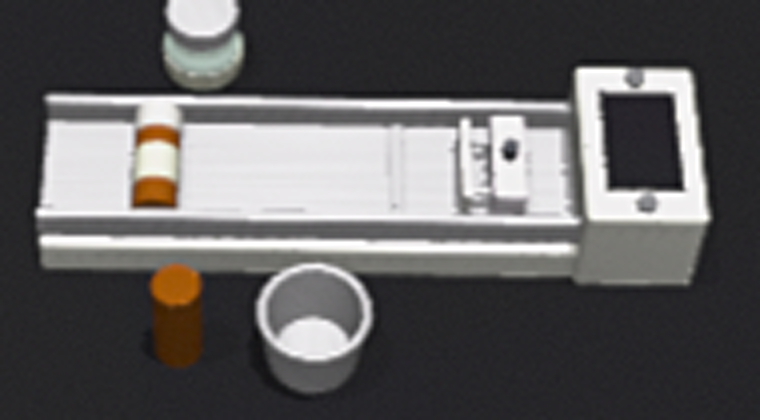

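```bash
python3 - <<'E'
from bench import camera_info
from h import *
T=cv2.imread('pics/top0.png'); ci=camera_info('top')
g=cv2.cvtColor(T,cv2.COLOR_BGR2GRAY); m=(g>110).astype(np.uint8)
n,l,st,ce=cv2.connectedComponentsWithStats(m)
k=l[262,320]; print('reader comp',st[k])
M=(l==k)
def sub(prof,i0,i1): # crossing at 110 between indexes
    return i0+(110-prof[i0])/(prof[i1]-prof[i0])*(i1-i0)
up=[];lo=[]
for u in range(270,366):
    r=np.where(M[:,u])[0]; a,b=r[0],r[-1]
    p=g[:,u].astype(float); up.append((u,sub(p,a-1,a))); lo.append((u,sub(p,b,b+1)))
def fit(P):
    c,_=[cv2.fitLine(np.float32(P[:,:2]),cv2.DIST_HUBER,0,.01,.01).ravel(),0]
    return c
lines=[]
for e in(up,lo):
    W=onplane(ci,e,50); c=fit(W); d=c[:2]*np.sign(c[1]); lines.append((d,c[2:])); print('rail dir',np.degrees(np.arctan2(d[1],d[0])),c)
d=(lines[0][0]+lines[1][0]);d/=np.linalg.norm(d); nrm=np.array([-d[1],d[0]])
q=[(x@nrm) for _,x in lines]; print('width',q[0]-q[1]); off=np.mean(q)
# ends at the rails
ri=[]
for v in range(245,290):
    r=np.where(M[v])[0]
    if len(r) and r[-1]>362: ri.append((sub(g[v].astype(float),r[-1],r[-1]+1),v))
W=onplane(ci,ri,50)[:,:2]; print('end x along d',np.c_[np.array(ri).round(1),(W@d).round(1),(W@nrm-off).round(1)])
# console left end
li=[]
for v in range(228,266):
    r=np.where(M[v])[0]
    if len(r) and r[0]<250: li.append((sub(g[v].astype(float),r[0]-1,r[0]) ,v))
W=onplane(ci,li,72)[:,:2]; print('console end along d',np.c_[(W@d).round(1),(W@nrm-off).round(1)][::4])
print('d',d,np.degrees(np.arctan2(d[1],d[0])),'off',off,'nrm',nrm)
for nme in('scene','top'):
    I=cv2.imread(f'pics/{nme}0.png'); c=camera_info(nme); h=cv2.cvtColor(I,cv2.COLOR_BGR2HSV)
    mk=cv2.inRange(h,(8,60,150),(25,200,255)); 
    n,l,st,ce=cv2.connectedComponentsWithStats(mk)
    for i in range(1,n):
        if st[i,4]>15: print(nme,st[i],ce[i].round(1),onplane(c,[ce[i]],118).round(1))
E
```

```text
reader comp [ 227  224  150   62 5033]
rail dir 80.24129 [1.6949925e-01 9.8553032e-01 5.5980621e+02 7.9874054e+01]
rail dir 80.28308 [1.6878043e-01 9.8565370e-01 4.5479294e+02 5.6763451e+01]
width -99.59128
end x along d [[ 3.653e+02  2.470e+02  1.550e+01 -5.000e+01]
 [ 3.716e+02  2.480e+02 -1.600e+00 -5.000e+01]
 [ 3.748e+02  2.490e+02 -1.060e+01 -4.860e+01]
 [ 3.756e+02  2.500e+02 -1.320e+01 -4.630e+01]
 [ 3.761e+02  2.510e+02 -1.480e+01 -4.390e+01]
 [ 3.759e+02  2.520e+02 -1.480e+01 -4.120e+01]
 [ 3.746e+02  2.530e+02 -1.160e+01 -3.790e+01]
 [ 3.750e+02  2.540e+02 -1.320e+01 -3.550e+01]
 [ 3.751e+02  2.550e+02 -1.360e+01 -3.280e+01]
 [ 3.750e+02  2.560e+02 -1.380e+01 -3.010e+01]
 [ 3.746e+02  2.570e+02 -1.330e+01 -2.740e+01]
 [ 3.745e+02  2.580e+02 -1.330e+01 -2.470e+01]
 [ 3.744e+02  2.590e+02 -1.360e+01 -2.200e+01]
 [ 3.743e+02  2.600e+02 -1.350e+01 -1.930e+01]
 [ 3.740e+02  2.610e+02 -1.330e+01 -1.650e+01]
 [ 3.740e+02  2.620e+02 -1.350e+01 -1.380e+01]
 [ 3.736e+02  2.630e+02 -1.300e+01 -1.110e+01]
 [ 3.734e+02  2.640e+02 -1.290e+01 -8.300e+00]
 [ 3.734e+02  2.650e+02 -1.320e+0
[... 1019 characters left out ...]

 [371.1 -11.8]
 [371.9  -1. ]
 [371.1   9.6]
 [371.   20.3]
 [371.7  31.1]
 [371.1  41.7]
 [370.6  52.2]]
d [0.16913985 0.98559207] 80.262184 off -488.435 nrm [-0.98559207  0.16913985]
scene [223 217   9   6  41] [227.1 219. ] [[ 451.8 -161.4  118. ]]
scene [183 236  10  11  91] [187.4 240.8] [[ 499.6 -251.8  118. ]]
top [344 220  10   9  77] [348.4 224. ] [[587.9 -28.2 118. ]]
top [346 249   8   8  41] [349.8 252.6] [[514.9 -30.3 118. ]]
top [434 253   9  11  73] [437.9 257.8] [[ 497.9 -254.1  118. ]]
top [343 264  10   6  32] [347.6 266.6] [[479.5 -24.  118. ]]
top [399 288   7   7  30] [402.4 291. ] [[ 415.7 -161.2  118. ]]
top [636 298   4   9  36] [637.5 302. ] [[ 373.8 -779.   118. ]]
```

```bash
python3 - <<'E'
from h import *
for n,(a,b,c,d) in {'scene':(225,295,170,225),'top':(235,285,405,455)}.items():
    p=cv2.imread(f'pics/{n}0.png')[a:b,c:d]; cv2.imwrite(f'pics/d_{n}.png',cv2.resize(p,None,fx=8,fy=8,interpolation=cv2.INTER_NEAREST))
E
```

```text
(no output)
```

View pics/d_scene.png

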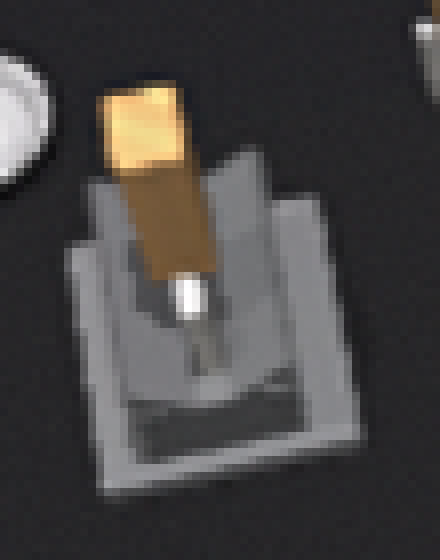

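View pics/d_top.png

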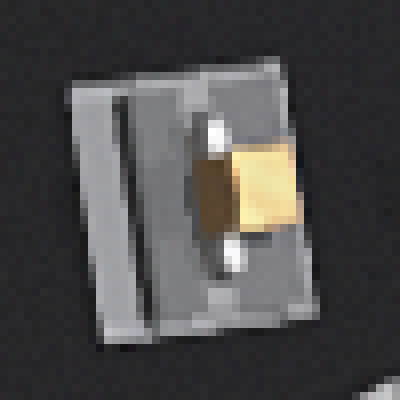

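```bash
python3 - <<'E'
from bench import camera_info
from h import *
ci=camera_info('top'); cs=camera_info('scene')
def px(x,y,o=(405,235)): return (o[0]+(x+.5)/8-.5,o[1]+(y+.5)/8-.5)
def ang(a,b): v=b-a; return np.degrees(np.arctan2(v[1],v[0]))
for nm,a,b,z in [('holder L',(70,85),(105,340),34),('holder R',(282,62),(317,315),34),('holder top',(70,85),(282,62),34),('holder bot',(105,340),(317,315),34),('blade',(217,135),(233,255),60),('htop L',(232,150),(241,232),118),('htop R',(293,143),(302,222),118)]:
    W=onplane(ci,[px(*a),px(*b)],z)[:,:2]; print(nm,W.round(1).tolist(),ang(*W).round(1),np.linalg.norm(W[1]-W[0]).round(1))
c=[px(*q) for q in [(232,150),(241,232),(302,222),(293,143)]]; print('handle ctr top',onplane(ci,c,118).mean(0))
s=[px(*q,o=(170,225)) for q in [(104,96),(176,84),(184,160),(112,174)]]
W=onplane(cs,s,118);print('scene',W.round(1).tolist(),W.mean(0))
for q in [(75,245),(105,495),(360,437),(320,200)]: print('scene holder',q,onplane(cs,[px(*q,o=(170,225))],30)[0].round(1))
c=np.load('pics/topc.npy'); print(c[248:262:4,414:440:2,2].round(0))
for nme,pts in [('console corners top',[(38,70),(115,80),(103,200),(22,188)])]:
    W=onplane(ci,[(220+x/2.9,200+y/2.9) for x,y in pts],72);print(nme,W.round(1).tolist(),W.mean(0))
# rail outer edges in top crop, at two columns
g=cv2.cvtColor(cv2.imread('pics/top0.png'),cv2.COLOR_BGR2GRAY)
for u in(300,335): print(u,g[228:288,u].tolist())
E
```

```text
holder L [[537.4, -208.2], [450.7, -217.6]] -173.8 87.2
holder R [[544.1, -281.0], [457.9, -290.2]] -173.9 86.7
holder top [[537.4, -208.2], [544.1, -281.0]] -84.7 73.1
holder bot [[450.7, -217.6], [457.9, -290.2]] -84.3 72.9
blade [[518.0, -252.0], [478.0, -256.1]] -174.1 40.2
htop L [[509.7, -243.4], [483.5, -245.5]] -175.5 26.2
htop R [[511.6, -263.1], [486.4, -265.1]] -175.3 25.3
handle ctr top [ 497.79406891 -254.28139327  118.        ]
scene [[486.2, -262.3, 118.0], [485.1, -242.4, 118.0], [511.5, -240.9, 118.0], [513.3, -260.5, 118.0]] [ 499.04807429 -251.51412129  118.        ]
scene holder (75, 245) [ 472.4 -287.8   30. ]
scene holder (105, 495) [ 560.4 -280.4   30. ]
scene holder (360, 437) [ 552.  -207.8   30. ]
scene holder (320, 200) [ 467.1 -215.5   30. ]
[[  8.  12.  12.  26.  47.  44.  34.  38.  37.  34.  40.  45.  48.]
 [ 10.   9.  14.  28.  48.  44.  37.  31.  49.  58.  38.  40.  50.]
 [  5.  14.  13.  16.  45.  43.  39.  34.  77. 100. 116. 119. 120.]
 [  2.  12.  13.  16.  46.  50.  44.  37.  74.  94. 116. 121. 116.]]
console corners top [[597.8, 274.3, 72.0], [587.5, 203.9, 72.0], [478.4, 215.4, 72.0], [490.4, 289.1, 72.0]] [538.52236214 245.65054177  72.        ]
300 [41, 40, 40, 40, 39, 41, 39, 40, 29, 133, 222, 226, 242, 213, 164, 238, 233, 234, 234, 235, 236, 240, 241, 240, 239, 240, 240, 240, 239, 239, 239, 239, 239, 240, 239, 239, 240, 240, 239, 240, 241, 232, 222, 240, 239, 246, 227, 18, 38, 37, 40, 40, 42, 41, 39, 37, 43, 39, 42, 40]
335 [34, 37, 40, 42, 41, 39, 37, 38, 39, 41, 40, 40, 40, 34, 50, 169, 249, 244, 220, 156, 245, 241, 239, 239, 239, 239, 240, 240, 239, 240, 240, 239, 239, 240, 239, 240, 239, 239, 239, 239, 240, 239, 240, 239, 240, 239, 239, 240, 241, 224, 183, 235, 119, 28, 40, 40, 41, 38, 40, 38]
```

```bash
cat >> h.py <<'E'
import json
def go(p,yaw,z=None):
    """shift/turn from commanded pose (cmd.json) to target world pos (mm), yaw"""
    c=json.load(open('cmd.json')); M=R.from_euler('xyz',[180,0,c['yaw']],degrees=True)
    s=M.inv().apply(np.array(p,float)-c['p'])/1000; t=-((yaw-c['yaw']+180)%360-180)
    return s.round(4).tolist(),round(t,1)
def sent(s,t):
    c=json.load(open('cmd.json')); M=R.from_euler('xyz',[180,0,c['yaw']],degrees=True)
    c['p']=(np.array(c['p'])+M.apply(s)*1000).tolist(); c['yaw']-=t; json.dump(c,open('cmd.json','w')); print(c)
def st():
    from bench import sense
    s=sense(); print('t',round(s['time'],2),'tcp',s['tool_pos'].round(2),s['tcp_rot'].round(2),'F',s['ft_force'].round(2),'M',s['wrist_torque'].round(2),'gap',round(s['finger_gap'],1),'j6',s['joint_pos'].round(1))
E
echo '{"p":[207.295,563.058,248.292],"yaw":159.786}' > cmd.json
python3 - <<'E'
import bench; print([x for x in dir(bench) if not x.startswith('__')]); print(getattr(bench,'nose_length',None))
from h import *
print(go([498.4,-252.9,200],185.7))
t=cv2.imread('pics/top0.png'); h=cv2.cvtColor(t,cv2.COLOR_BGR2HSV); m=cv2.inRange(h,(0,150,80),(6,255,255)); v,u=np.where(m[240:275,460:490]); c=np.load('pics/topc.npy')[240:275,460:490][v,u]; print('red',c.min(0),c.max(0))
c=np.load('pics/scenec.npy')
print('sprays',[c[y,x].round(0) for x,y in((500,180),(492,260),(510,220))])
E
```

```text
['PlanningError', 'camera_info', 'hand_in', 'nose_length', 'sense', 'snapshot']
17.0
([-0.5551, -0.6651, 0.0483], -25.9)
red [ 477.44068678 -406.79696285   -0.81332681] [ 532.15533424 -353.01788852  113.26588732]
sprays [array([481., 460., 179.]), array([637., 410.,  94.]), array([615., 425., 208.])]
```

>>> jog_arm --plan '[[[0,0,-12],[-0.28,-0.33,0.02],0],[[0,0,-12],[-0.28,-0.33,0.02],0],[[0,0,-12],[-0.28,-0.33,0.02],0],[[0,0,-12],[-0.28,-0.33,0.02],0],[[0,0,-12],[-0.28,-0.33,0.02],0],[[0,0,-12],[-0.28,-0.33,0.02],0],[[0,0,-12],[-0.28,-0.33,0.02],0],[[0,0,-12],[-0.28,-0.33,0.02],0],[[0,0,-12],[-0.28,-0.33,0.02],0]]'

```text
time: 1.23
tool_pos: [355.9, 156.6, 228.1]
tcp_rot: [180.0, -0.0, 171.7]
ft_force: [-0.8, -0.7, -0.3]
finger_gap: 42.5
```

```bash
python3 - <<'E'
from h import *
sent([-.28,-.33,.02],-12); st(); print(go([498.4,-252.9,170],185.7))
E
```

```text
{'p': [356.02533738171826, 156.63545296019765, 228.29199999999994], 'yaw': 171.786}
t 1.23 tcp [355.91 156.62 228.12] [ 1.7998e+02 -3.0000e-02  1.7170e+02] F [-0.83 -0.72 -0.31] M [ 0.04 -0.02  0.07] gap 42.5 j6 [ 16.2 -26.8 117.9   0.   89.  -65.5]
([-0.1994, -0.385, 0.0583], -13.9)
```

>>> jog_arm --plan '[[[0,0,-14],[-0.199,-0.385,0.058],0],[[0,0,-14],[-0.199,-0.385,0.058],0],[[0,0,-14],[-0.199,-0.385,0.058],0],[[0,0,-14],[-0.199,-0.385,0.058],0],[[0,0,-14],[-0.199,-0.385,0.058],0],[[0,0,-14],[-0.199,-0.385,0.058],0],[[0,0,-14],[-0.199,-0.385,0.058],0],[[0,0,-14],[-0.199,-0.385,0.058],0],[[0,0,-14],[-0.199,-0.385,0.058],0],[[0,0,-14],[-0.199,-0.385,0.058],0]]'

```text
time: 2.48
tool_pos: [498.4, -250.7, 170.5]
tcp_rot: [180.0, 0.0, -174.1]
ft_force: [-0.4, -0.3, 0.8]
finger_gap: 43.0
```

```bash
python3 - <<'E'
from h import *
from bench import snapshot
sent([-.199,-.385,.058],-14); st(); print(go([498.4,-252.9,90],185.7))
p,d=snapshot('scene'); cv2.imwrite('pics/s1.png',cv2.resize(p[170:300,130:270],None,fx=4,fy=4))
E
```

```text
{'p': [497.97861683878125, -252.8462516999556, 170.29199999999992], 'yaw': 185.786}
t 2.48 tcp [ 498.38 -250.71  170.45] [ 179.97    0.   -174.08] F [-0.42 -0.31  0.76] M [-0.02 -0.04  0.02] gap 43.0 j6 [ -32.     3.9   97.4    0.    78.8 -127.9]
([-0.0004, -0.0001, 0.0803], 0.1)
```

View pics/s1.png

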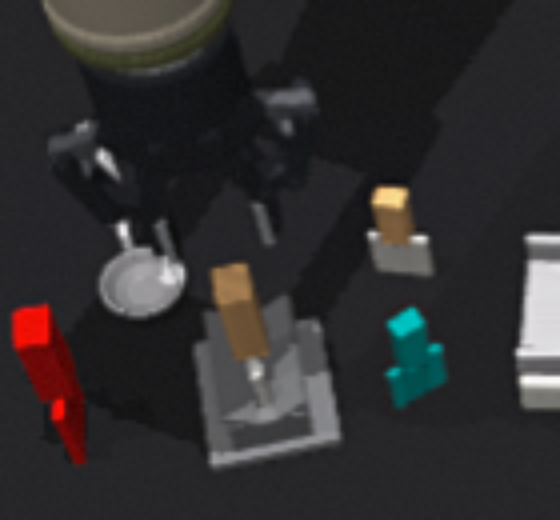

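>>> jog_arm --plan '[[[0,0,0],[0,0,0.02],0],[[0,0,0],[0,0,0.04],0],[[0,0,0],[0,0,0.06],0],[[0,0,0],[0,0,0.08],0],[[0,0,0],[0,0,0.08],0],[[0,0,0],[0,0,0.08],0]]'

```text
time: 3.28
tool_pos: [498.2, -253.1, 90.6]
tcp_rot: [-180.0, 0.0, -174.2]
ft_force: [0.7, 0.5, 0.1]
finger_gap: 42.6
```

```bash
python3 - <<'E'
from h import *
from bench import snapshot,camera_info
sent([0,0,.08],0); st()
for n,(a,b,c,e) in {'scene':(200,300,150,250),'top':(230,290,405,465)}.items():
    p,d=snapshot(n); cv2.imwrite(f'pics/{n}2.png',cv2.resize(p[a:b,c:e],None,fx=5,fy=5))
E
```

```text
{'p': [497.97861683878125, -252.8462516999556, 90.29199999999993], 'yaw': 185.786}
t 3.27 tcp [ 498.23 -253.08   90.57] [-1.7999e+02  2.0000e-02 -1.7422e+02] F [0.72 0.51 0.13] M [-0.03 -0.01  0.01] gap 42.6 j6 [ -32.2    8.7  101.    -0.    70.3 -128. ]
```

View pics/scene2.png

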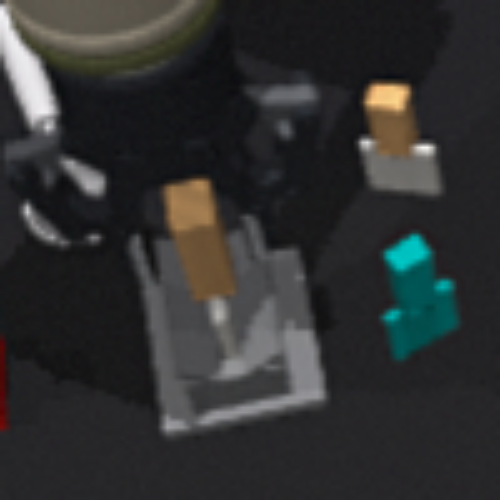

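```bash
python3 - <<'E'
from h import *
from bench import snapshot,camera_info
ci=camera_info('scene')
a=np.radians(95.8); j=np.array([np.cos(a),np.sin(a),0])
P=[[498.2,-253,z]+j*k for z in(73,92,118) for k in(-21,0,21)]
print(((proj(ci,P)-[150,200])*5).round(0))
p,d=snapshot('scene'); p=cv2.convertScaleAbs(p[200:300,150:250],alpha=2.5,beta=10); cv2.imwrite('pics/s3.png',cv2.resize(p,None,fx=6,fy=6))
E
```

```text
[[157. 269.]
 [203. 260.]
 [249. 250.]
 [149. 245.]
 [195. 236.]
 [242. 226.]
 [137. 212.]
 [184. 202.]
 [232. 192.]]
```

View pics/s3.png

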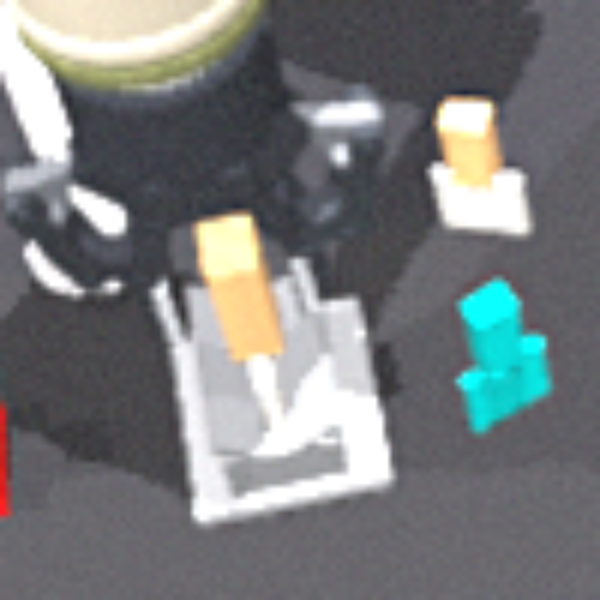

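View pics/top2.png

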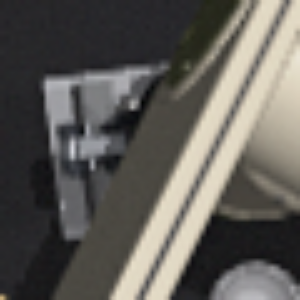

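>>> jog_arm --plan '[[[0,0,0],[0,0,0],-1],[[0,0,0],[0,0,0],-1],[[0,0,0],[0,0,0],-1],[[0,0,0],[0,0,0],-1],[[0,0,0],[0,0,0],-1],[[0,0,0],[0,0,0],-1]]' --force 80

```text
time: 4.18
tool_pos: [498.5, -253.2, 91.1]
tcp_rot: [-179.9, 0.1, -174.2]
ft_force: [-0.1, 0.5, 6.0]
finger_gap: 19.4
```

```bash
python3 - <<'E'
from h import *
st()
E
```

```text
t 4.17 tcp [ 498.54 -253.19   91.11] [-1.7995e+02  7.0000e-02 -1.7421e+02] F [-0.15  0.5   5.96] M [-0.05  0.04 -0.  ] gap 19.4 j6 [ -32.2    8.7  100.9   -0.    70.3 -128. ]
```

>>> jog_arm --plan '[[[0,0,0],[0,0,-0.01],-1],[[0,0,0],[0,0,-0.03],-1],[[0,0,0],[0,0,-0.05],-1],[[0,0,0],[0,0,-0.08],-1],[[0,0,0],[0,0,-0.09],-1],[[0,0,0],[0,0,-0.09],-1]]'

```text
time: 4.92
tool_pos: [498.6, -253.2, 181.6]
tcp_rot: [-179.9, 0.1, -174.2]
ft_force: [-0.7, 0.4, -1.7]
finger_gap: 18.6
```

```bash
python3 - <<'E'
from h import *
from bench import snapshot,camera_info
sent([0,0,-.09],0); st()
p,d=snapshot('scene'); cv2.imwrite('pics/s4.png',cv2.resize(p[190:300,130:270],None,fx=5,fy=5))
T=cv2.imread('pics/top0.png'); ci=camera_info('top'); S=cv2.imread('pics/scene0.png'); cs=camera_info('scene')
d=np.array([.16914,.98559]); n=np.array([-d[1],d[0]])
# vial silhouette by top colour (amber)
for I,c,nm,roi in((T,ci,'top',(335,245,370,280)),(S,cs,'scene',(275,225,305,262))):
    h=cv2.cvtColor(I,cv2.COLOR_BGR2HSV); x0,y0,x1,y1=roi
    m=cv2.inRange(h[y0:y1,x0:x1],(5,90,60),(28,255,255)); v,u=np.where(m)
    W=onplane(c,np.c_[u+x0,v+y0],52)[:,:2]; s=W@d-146.4; l=W@n+489
    print(nm,len(u),'s',s.min(),s.max(),s.mean(),'lat',l.min(),l.max())
o=(146.4-125)*d-489*n; print('target',o, go([*o,170],170.3)); print('origin',146.4*d-489*n)
# scene-camera check: projected reader features
def w(s,y,z): q=(146.4+s)*d+(y-489)*n; return [*q,z]
P=[w(-160,44,50),w(-160,-44,50),w(50,0,32),w(155,55,72),w(155,-55,72),w(225,-55,72),w(225,55,72)]
for I,c,nm in((S,cs,'scene'),(T,ci,'top')):
    x0,y0=(250,205) if nm=='scene' else (220,215)
    J=cv2.resize(I[y0:y0+105,x0:x0+190],None,fx=4,fy=4,interpolation=cv2.INTER_CUBIC)
    for q in proj(c,P): cv2.circle(J,tuple(int(k) for k in ((q-[x0,y0]+.5)*4).round()),3,(255,0,255),1)
    cv2.imwrite(f'pics/ov_{nm}.png',J)
E
```

```text
{'p': [497.97861683878125, -252.8462516999556, 180.29199999999992], 'yaw': 185.786}
t 4.92 tcp [ 498.59 -253.21  181.57] [-1.7992e+02  1.1000e-01 -1.7421e+02] F [-0.68  0.44 -1.71] M [ 0.04  0.02 -0.  ] gap 18.6 j6 [ -32.2    3.4   96.7    0.    79.8 -128. ]
top 94 s -105.25505505105669 -80.68506195046041 -92.92723165656405 lat -37.29580522048275 15.097825429827822
scene 126 s -102.92568665678131 -78.60048616361263 -90.83583541395211 lat -38.0115210191575 19.57319674346263
target [485.573106 -61.617834] ([-0.0069, 0.1915, 0.0103], 15.5)
origin [506.715606  61.580916]
```

View pics/s4.png

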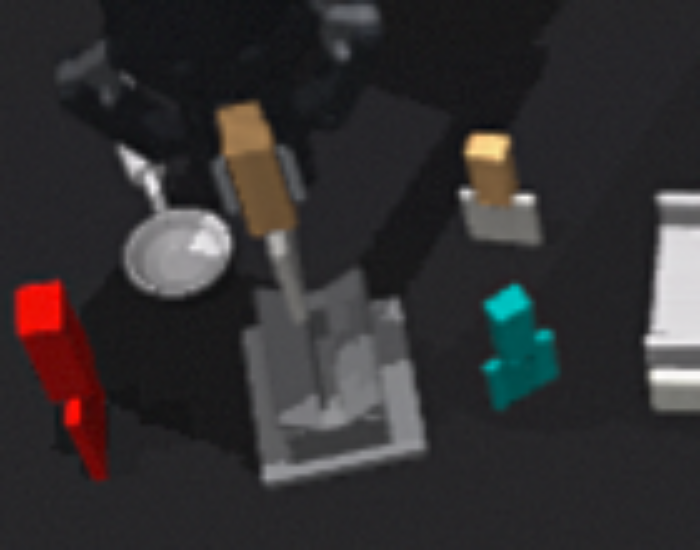

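View pics/ov_scene.png

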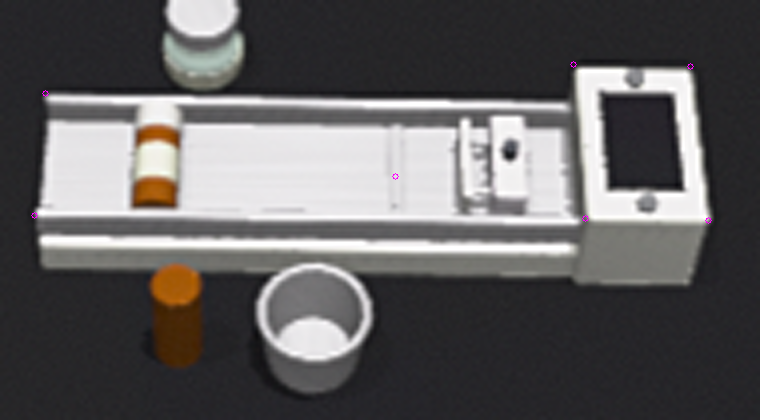

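View pics/ov_top.png

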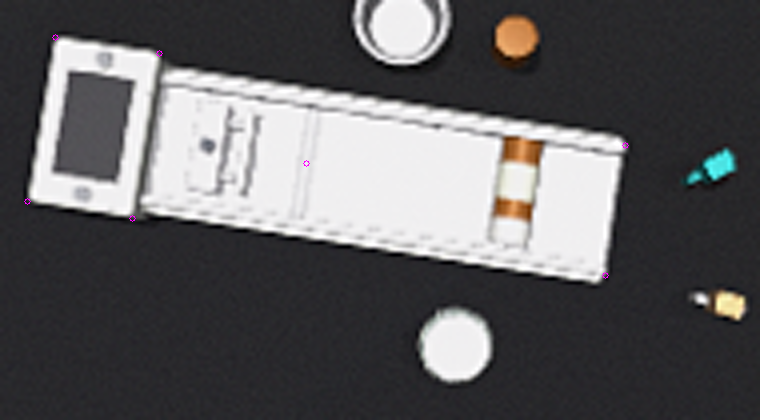

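>>> jog_arm --plan '[[[0,0,5],[-0.002,0.06,0.003],-1],[[0,0,10],[-0.004,0.11,0.006],-1],[[0,0,15.5],[-0.007,0.16,0.01],-1],[[0,0,15.5],[-0.007,0.1915,0.01],-1],[[0,0,15.5],[-0.007,0.1915,0.01],-1],[[0,0,15.5],[-0.007,0.1915,0.01],-1]]'

```text
time: 5.72
tool_pos: [485.2, -61.8, 169.4]
tcp_rot: [-180.0, -0.1, 170.3]
ft_force: [0.8, 0.2, -0.5]
finger_gap: 19.5
```

```bash
python3 - <<'E'
from h import *
sent([-.007,.1915,.01],15.5); st()
E
```

```text
{'p': [485.63722684233545, -61.616180599839055, 170.29199999999994], 'yaw': 170.286}
t 5.72 tcp [485.21 -61.85 169.4 ] [-1.7998e+02 -8.0000e-02  1.7032e+02] F [ 0.84  0.19 -0.51] M [-0.04 -0.02 -0.02] gap 19.5 j6 [-13.3  -6.9 108.   -0.   78.9 -93.6]
```

>>> jog_arm --plan '[[[0,0,0],[0,0,0.02],-1],[[0,0,0],[0,0,0.035],-1],[[0,0,0],[0,0,0.046],-1],[[0,0,0],[0,0,0.054],-1],[[0,0,0],[0,0,0.054],-1],[[0,0,0],[0,0,0.054],-1]]'

```text
time: 6.48
tool_pos: [486.0, -61.7, 116.8]
tcp_rot: [-180.0, 0.0, 170.3]
ft_force: [1.2, -1.0, -0.7]
finger_gap: 19.0
```

```bash
python3 - <<'E'
from h import *
from bench import snapshot
sent([0,0,.054],0); st()
p,d=snapshot('scene'); cv2.imwrite('pics/s5.png',cv2.resize(p[190:300,240:440],None,fx=4,fy=4))
E
```

```text
{'p': [485.63722684233545, -61.61618059983905, 116.29199999999994], 'yaw': 170.286}
t 6.47 tcp [486.04 -61.72 116.83] [-1.7999e+02  5.0000e-02  1.7029e+02] F [ 1.18 -1.   -0.72] M [ 0.01 -0.01 -0.05] gap 19.0 j6 [-13.2  -3.7 110.8  -0.   72.8 -93.5]
```

View pics/s5.png

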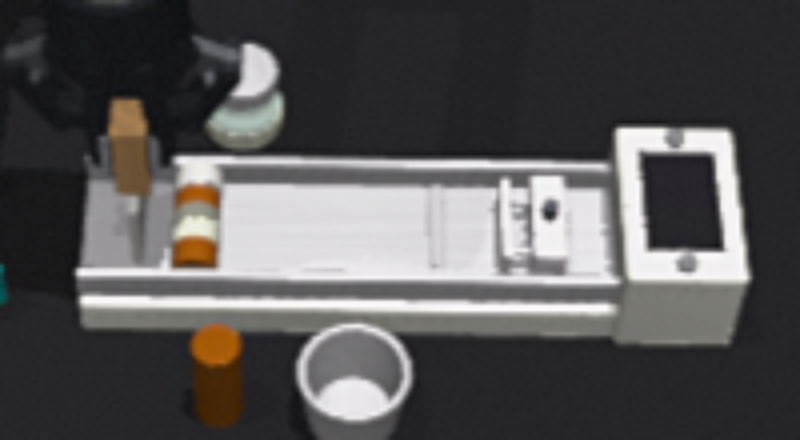

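>>> jog_arm --plan '[[[0,0,0],[0,0.003,0],-1],[[0,0,0],[0,0.006,0],-1],[[0,0,0],[0,0.0085,0],-1],[[0,0,0],[0,0.011,0],-1],[[0,0,0],[0,0.0135,0],-1],[[0,0,0],[0,0.016,0],-1],[[0,0,0],[0,0.0185,0],-1],[[0,0,0],[0,0.021,0],-1],[[0,0,0],[0,0.024,0],-1],[[0,0,0],[0,0.027,0],-1],[[0,0,0],[0,0.03,0],-1],[[0,0,0],[0,0.033,0],-1]]'

```text
time: 8.02
tool_pos: [491.3, -28.9, 116.3]
tcp_rot: [180.0, 0.0, 170.3]
ft_force: [-0.5, 0.2, 0.2]
finger_gap: 18.9
```

```bash
python3 - <<'E'
from h import *
from bench import snapshot
sent([0,.033,0],0); st()
p,d=snapshot('scene'); cv2.imwrite('pics/s6.png',cv2.resize(p[190:300,240:440],None,fx=4,fy=4)); st()
E
```

```text
{'p': [491.2053243441116, -29.089325691767876, 116.29199999999994], 'yaw': 170.286}
t 8.03 tcp [491.25 -28.88 116.31] [180.     0.   170.29] F [-0.47  0.15  0.24] M [-0.03 -0.01  0.01] gap 18.9 j6 [ -9.3  -3.3 110.5   0.   72.8 -89.6]
t 8.07 tcp [491.29 -28.61 116.3 ] [179.99   0.   170.29] F [-0.07  0.53 -0.33] M [ 0.03  0.02 -0.  ] gap 19.3 j6 [ -9.3  -3.3 110.5   0.   72.8 -89.6]
```

View pics/s6.png

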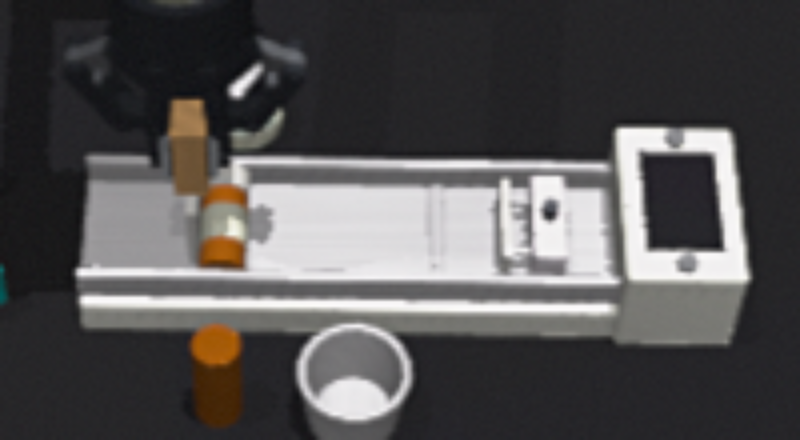

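>>> jog_arm --plan '[[[0,0,0],[0,0.003,0],-1],[[0,0,0],[0,0.007,0],-1],[[0,0,0],[0,0.011,0],-1],[[0,0,0],[0,0.015,0],-1],[[0,0,0],[0,0.019,0],-1],[[0,0,0],[0,0.023,0],-1],[[0,0,0],[0,0.027,0],-1],[[0,0,0],[0,0.031,0],-1],[[0,0,0],[0,0.035,0],-1],[[0,0,0],[0,0.039,0],-1],[[0,0,0],[0,0.043,0],-1],[[0,0,0],[0,0.047,0],-1]]'

```text
time: 9.57
tool_pos: [499.2, 17.5, 116.3]
tcp_rot: [-180.0, 0.0, 170.3]
ft_force: [1.0, 0.6, -0.7]
finger_gap: 19.2
```

>>> jog_arm --plan '[[[0,0,0],[0,0.004,0],-1],[[0,0,0],[0,0.008,0],-1],[[0,0,0],[0,0.012,0],-1],[[0,0,0],[0,0.016,0],-1],[[0,0,0],[0,0.02,0],-1],[[0,0,0],[0,0.024,0],-1],[[0,0,0],[0,0.028,0],-1],[[0,0,0],[0,0.032,0],-1],[[0,0,0],[0,0.035,0],-1],[[0,0,0],[0,0.038,0],-1],[[0,0,0],[0,0.04,0],-1],[[0,0,0],[0,0.042,0],-1]]'

```text
time: 11.08
tool_pos: [506.2, 58.7, 116.3]
tcp_rot: [-180.0, -0.0, 170.3]
ft_force: [-0.9, 0.2, -0.4]
finger_gap: 19.1
```

```bash
python3 - <<'E'
from h import *
from bench import snapshot
sent([0,.047,0],0); sent([0,.042,0],0); st()
p,d=snapshot('scene'); cv2.imwrite('pics/s7.png',cv2.resize(p[190:300,240:440],None,fx=4,fy=4)); st()
E
```

```text
{'p': [499.13564502845946, 17.236800995485005, 116.29199999999994], 'yaw': 170.286}
{'p': [506.2223145761746, 58.63461633303014, 116.29199999999994], 'yaw': 170.286}
t 11.07 tcp [506.24  58.73 116.28] [-180.     -0.    170.28] F [-0.91  0.25 -0.44] M [-0.    0.01 -0.01] gap 19.1 j6 [  0.9  -0.5 107.7  -0.   72.7 -79.4]
t 11.12 tcp [506.25  58.95 116.29] [179.99  -0.   170.29] F [ 0.09 -0.34  0.04] M [-0.03  0.01 -0.01] gap 18.8 j6 [  0.9  -0.5 107.7   0.   72.7 -79.4]
```

View pics/s7.png

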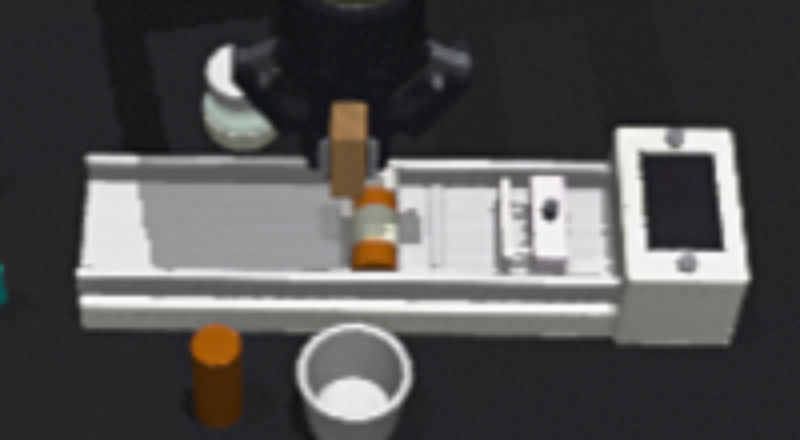

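>>> jog_arm --plan '[[[0,0,0],[0,0.003,0],-1],[[0,0,0],[0,0.006,0],-1],[[0,0,0],[0,0.009,0],-1],[[0,0,0],[0,0.012,0],-1],[[0,0,0],[0,0.015,0],-1],[[0,0,0],[0,0.018,0],-1],[[0,0,0],[0,0.021,0],-1],[[0,0,0],[0,0.024,0],-1],[[0,0,0],[0,0.026,0],-1],[[0,0,0],[0,0.028,0],-1],[[0,0,0],[0,0.03,0],-1],[[0,0,0],[0,0.032,0],-1]]'

```text
time: 12.62
tool_pos: [511.6, 90.2, 116.3]
tcp_rot: [-180.0, -0.0, 170.3]
ft_force: [0.2, -0.7, -0.1]
finger_gap: 18.6
```

>>> jog_arm --plan '[[[0,0,0],[0,0.0015,0],-1],[[0,0,0],[0,0.003,0],-1],[[0,0,0],[0,0.0045,0],-1],[[0,0,0],[0,0.006,0],-1],[[0,0,0],[0,0.0075,0],-1],[[0,0,0],[0,0.009,0],-1],[[0,0,0],[0,0.01,0],-1],[[0,0,0],[0,0.011,0],-1]]'

```text
time: 13.62
tool_pos: [513.5, 101.1, 116.3]
tcp_rot: [-180.0, -0.0, 170.3]
ft_force: [-0.0, 0.2, -0.6]
finger_gap: 19.0
```

```bash
python3 - <<'E'
from h import *
from bench import snapshot
sent([0,.032,0],0); sent([0,.011,0],0); st()
p,d=snapshot('scene'); cv2.imwrite('pics/s8.png',cv2.resize(p[190:300,300:440],None,fx=5,fy=5)); st()
p,d=snapshot('top'); cv2.imwrite('pics/t8.png',cv2.resize(p[215:305,220:360],None,fx=5,fy=5)); st()
E
```

```text
{'p': [511.6216818506242, 90.17580897115977, 116.29199999999994], 'yaw': 170.286}
{'p': [513.4777143512163, 101.01809394051682, 116.29199999999994], 'yaw': 170.286}
t 13.62 tcp [513.49 101.07 116.27] [-180.     -0.    170.29] F [-0.    0.23 -0.58] M [-0.04 -0.04 -0.03] gap 19.0 j6 [  5.5   1.6 105.6  -0.   72.7 -74.8]
t 13.68 tcp [513.5  101.19 116.29] [179.99  -0.   170.29] F [ 0.16 -0.43 -0.99] M [ 0.02  0.05 -0.  ] gap 19.3 j6 [  5.5   1.6 105.6   0.   72.7 -74.8]
t 13.72 tcp [513.48 101.09 116.28] [-180.     -0.    170.29] F [ 0.18 -0.62 -1.  ] M [-0.04 -0.05  0.01] gap 18.9 j6 [  5.5   1.6 105.6  -0.   72.7 -74.8]
```

View pics/s8.png

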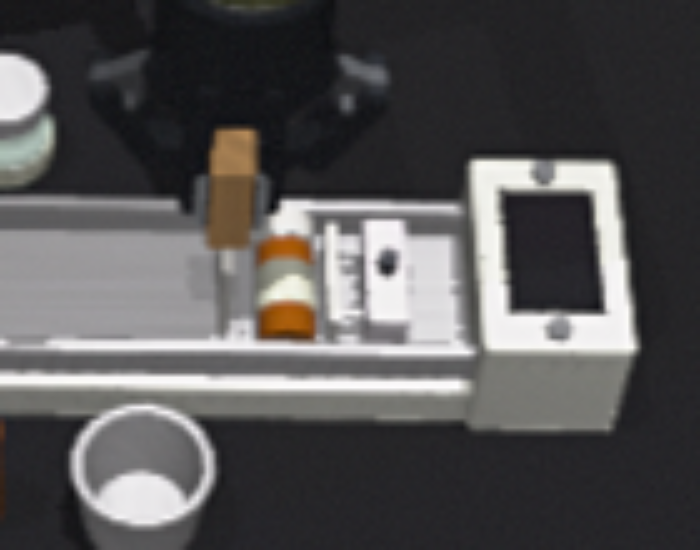

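View pics/t8.png

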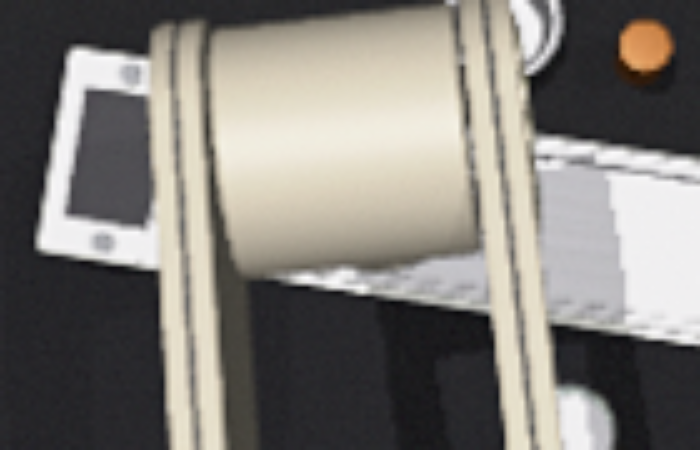

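```bash
cat >> h.py <<'E'
def vial(p):
    from bench import camera_info
    d=np.array([.16914,.98559]); n=np.array([-d[1],d[0]])
    h=cv2.cvtColor(p,cv2.COLOR_BGR2HSV); m=cv2.inRange(h[225:262,275:400],(5,120,60),(28,255,255))
    m=cv2.morphologyEx(m,cv2.MORPH_OPEN,np.ones((2,2)))
    k,l,s,ce=cv2.connectedComponentsWithStats(m)
    for i in range(1,k):
        if s[i,4]>12:
            v,u=np.where(l==i); W=onplane(camera_info('scene'),np.c_[u+275,v+225],52)[:,:2]; x=W@d-146.4; print('amber',s[i,4],'x',x.min().round(1),x.max().round(1),x.mean().round(1),'lat',(W@n+489).mean().round(1))
def avg(N):
    from bench import snapshot,sense
    F=[];T=[]
    for i in range(N):
        p,_=snapshot('scene'); s=sense(); F.append(s['ft_force']);T.append(s['tool_pos'])
    F=np.array(F);T=np.array(T);d=np.array([.16914,.98559])
    print('t',round(s['time'],2),'F along',(F[:,:2]@d).mean().round(2),'+-',((F[:,:2]@d).std()/N**.5).round(2),'paddle x',((T[:,:2]@d).mean()-146.4).round(2))
    return p
E
python3 - <<'E'
from h import *
p=avg(8); vial(p)
E
```

```text
t 14.12 F along -0.03 +- 0.24 paddle x 39.99
amber 118 x 37.0 56.7 45.6 lat 34.7
amber 44 x 58.1 82.0 70.2 lat 9.0
amber 70 x 59.5 83.0 71.3 lat -31.9
```

>>> jog_arm --plan '[[[0,0,0],[0,0.0015,0],-1],[[0,0,0],[0,0.003,0],-1],[[0,0,0],[0,0.0045,0],-1],[[0,0,0],[0,0.006,0],-1],[[0,0,0],[0,0.0075,0],-1],[[0,0,0],[0,0.009,0],-1],[[0,0,0],[0,0.01,0],-1],[[0,0,0],[0,0.011,0],-1],[[0,0,0],[0,0.012,0],-1]]'

```text
time: 15.25
tool_pos: [515.5, 112.9, 116.3]
tcp_rot: [-180.0, -0.0, 170.3]
ft_force: [0.5, -0.8, -0.6]
finger_gap: 19.3
```

```bash
python3 - <<'E'
from h import *
sent([0,.012,0],0)
p=avg(6); vial(p); cv2.imwrite('pics/s9.png',cv2.resize(p[190:300,300:440],None,fx=5,fy=5))
E
```

```text
{'p': [515.5024770791349, 112.84604117981543, 116.29199999999994], 'yaw': 170.286}
t 15.55 F along 0.2 +- 0.21 paddle x 52.05
amber 159 x 48.9 82.0 62.1 lat 28.5
amber 70 x 59.5 83.0 71.3 lat -31.9
```

View pics/s9.png

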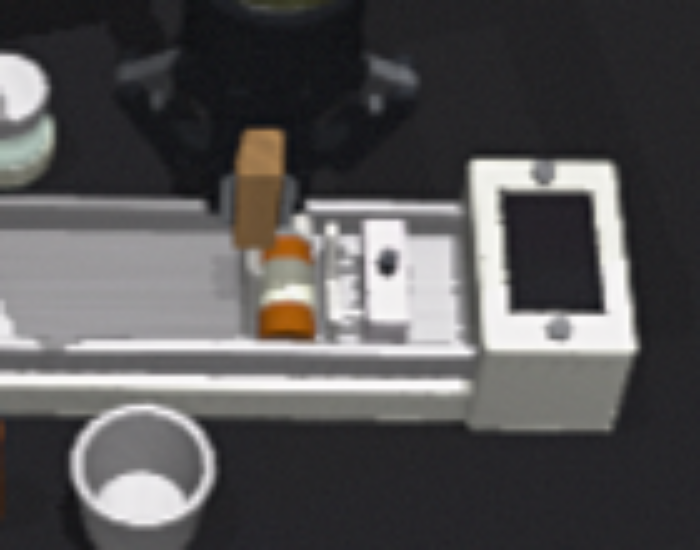

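>>> jog_arm --plan '[[[0,0,0],[0,0.001,0],-1],[[0,0,0],[0,0.002,0],-1],[[0,0,0],[0,0.003,0],-1],[[0,0,0],[0,0.003,0],-1]]'

```text
time: 16.05
tool_pos: [516.0, 115.9, 116.3]
tcp_rot: [180.0, 0.0, 170.3]
ft_force: [-0.2, -0.1, -0.7]
finger_gap: 19.5
```

```bash
python3 - <<'E'
from h import *
sent([0,.003,0],0)
p=avg(7); vial(p)
E
```

```text
{'p': [516.0086677611146, 115.80302798964009, 116.29199999999994], 'yaw': 170.286}
t 16.4 F along -0.25 +- 0.14 paddle x 55.01
amber 153 x 53.6 86.6 65.7 lat 28.2
amber 70 x 61.9 85.4 74.1 lat -31.7
```

>>> jog_arm --plan '[[[0,0,0],[0,0.001,0],-1],[[0,0,0],[0,0.002,0],-1],[[0,0,0],[0,0.002,0],-1]]'

```text
time: 16.77
tool_pos: [516.4, 117.9, 116.3]
tcp_rot: [-180.0, -0.0, 170.3]
ft_force: [0.6, -1.2, -1.6]
finger_gap: 19.1
```

```bash
python3 - <<'E'
from h import *
sent([0,.002,0],0)
p=avg(7); vial(p)
E
```

```text
{'p': [516.3461282157676, 117.77435252952318, 116.29199999999994], 'yaw': 170.286}
t 17.12 F along 0.05 +- 0.13 paddle x 57.02
amber 162 x 53.8 89.1 68.0 lat 27.9
amber 74 x 64.1 87.7 76.0 lat -32.1
```

>>> jog_arm --plan '[[[0,0,0],[0,0.001,0],-1],[[0,0,0],[0,0.002,0],-1],[[0,0,0],[0,0.002,0],-1]]'

```text
time: 17.5
tool_pos: [516.7, 119.6, 116.3]
tcp_rot: [-180.0, -0.0, 170.3]
ft_force: [0.2, -1.6, 0.1]
finger_gap: 19.2
```

```bash
python3 - <<'E'
from h import *
sent([0,.002,0],0)
p=avg(7); vial(p); cv2.imwrite('pics/s10.png',cv2.resize(p[190:300,300:440],None,fx=5,fy=5))
E
```

```text
{'p': [516.6835886704207, 119.74567706940628, 116.29199999999994], 'yaw': 170.286}
t 17.85 F along -2.21 +- 0.17 paddle x 58.9
amber 158 x 56.0 89.1 69.3 lat 28.5
amber 71 x 66.4 89.9 77.9 lat -32.3
```

View pics/s10.png

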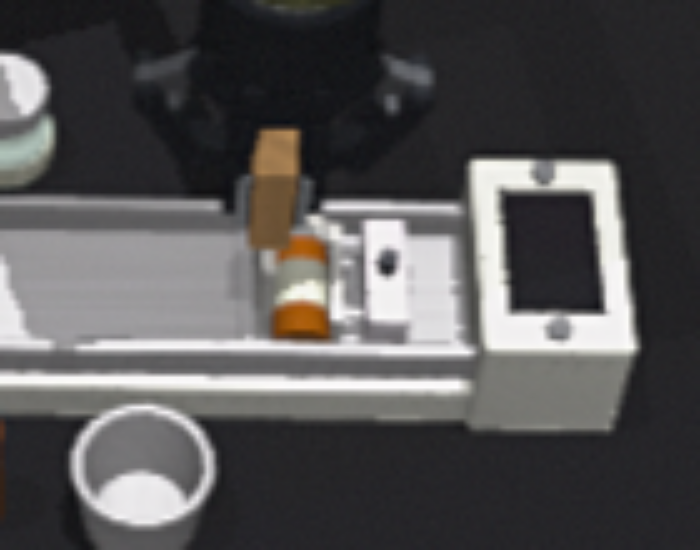

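>>> jog_arm --plan '[[[0,0,0],[0,0.0005,0],-1],[[0,0,0],[0,0.001,0],-1],[[0,0,0],[0,0.0015,0],-1],[[0,0,0],[0,0.002,0],-1],[[0,0,0],[0,0.002,0],-1]]'

```text
time: 18.48
tool_pos: [517.0, 121.6, 116.3]
tcp_rot: [-180.0, -0.0, 170.3]
ft_force: [-1.1, -4.3, -0.3]
finger_gap: 19.2
```

```bash
python3 - <<'E'
from h import *
sent([0,.002,0],0)
p=avg(12); vial(p)
E
```

```text
{'p': [517.0210491250738, 121.71700160928938, 116.29199999999994], 'yaw': 170.286}
t 19.07 F along -3.84 +- 0.13 paddle x 60.95
amber 160 x 58.4 91.4 71.5 lat 28.3
amber 74 x 66.5 92.2 79.7 lat -32.5
```

>>> jog_arm --plan '[[[0,0,0],[0,0,0],-1],[[0,0,0],[0,0,0],-1],[[0,0,0],[0,0,0],-1],[[0,0,0],[0,0,0],-1],[[0,0,0],[0,0,0],-1],[[0,0,0],[0,0,0],-1],[[0,0,0],[0,0,0],-1],[[0,0,0],[0,0,0],-1],[[0,0,0],[0,0,0],-1],[[0,0,0],[0,0,0],-1]]'

```text
time: 20.32
tool_pos: [517.0, 121.8, 116.3]
tcp_rot: [180.0, -0.0, 170.3]
ft_force: [-0.8, -4.0, -0.9]
finger_gap: 18.9
```

>>> jog_arm --plan '[[[0,0,0],[0,-0.0004,0],-1],[[0,0,0],[0,-0.0008,0],-1],[[0,0,0],[0,-0.0012,0],-1],[[0,0,0],[0,-0.0016,0],-1],[[0,0,0],[0,-0.002,0],-1],[[0,0,0],[0,-0.0024,0],-1],[[0,0,0],[0,-0.0028,0],-1],[[0,0,0],[0,-0.0032,0],-1],[[0,0,0],[0,-0.0036,0],-1],[[0,0,0],[0,-0.004,0],-1],[[0,0,0],[0,-0.0044,0],-1],[[0,0,0],[0,-0.0048,0],-1]]'

```text
time: 21.82
tool_pos: [516.2, 117.0, 116.3]
tcp_rot: [180.0, -0.0, 170.3]
ft_force: [-0.2, 0.4, -1.7]
finger_gap: 19.5
```

>>> jog_arm --plan '[[[0,0,0],[0,-0.0005,0],-1],[[0,0,0],[0,-0.001,0],-1],[[0,0,0],[0,-0.0015,0],-1],[[0,0,0],[0,-0.002,0],-1],[[0,0,0],[0,-0.0025,0],-1],[[0,0,0],[0,-0.003,0],-1]]'

```text
time: 22.58
tool_pos: [515.7, 114.0, 116.3]
tcp_rot: [-180.0, 0.0, 170.3]
ft_force: [1.0, 0.0, -1.4]
finger_gap: 18.8
```

```bash
python3 - <<'E'
from h import *
sent([0,-.0078,0],0)
p=avg(4); vial(p)
E
```

```text
{'p': [515.7049533519266, 114.02883590374529, 116.29199999999994], 'yaw': 170.286}
t 22.77 F along 0.35 +- 0.25 paddle x 53.17
amber 166 x 51.3 89.1 64.9 lat 27.8
amber 73 x 64.2 87.7 76.1 lat -32.0
```

>>> jog_arm --plan '[[[0,0,0],[0,-0.001,0],-1],[[0,0,0],[0,-0.0025,0],-1],[[0,0,0],[0,-0.004,0],-1],[[0,0,0],[0,-0.006,0],-1],[[0,0,0],[0,-0.008,0],-1],[[0,0,0],[0,-0.01,0],-1],[[0,0,0],[0,-0.012,0],-1],[[0,0,0],[0,-0.015,0],-1],[[0,0,0],[0,-0.015,0],-1]]'

```text
time: 23.9
tool_pos: [513.2, 99.0, 116.3]
tcp_rot: [-180.0, 0.0, 170.3]
ft_force: [-0.4, 0.5, -0.7]
finger_gap: 18.9
```

```bash
python3 - <<'E'
from h import *
sent([0,-.015,0],0)
p=avg(3); vial(p);cv2.imwrite('pics/s11.png',cv2.resize(p[190:300,300:440],None,fx=5,fy=5))
# up, then above holder
print(go([497.98,-252.85,180.3],185.786))
E
```

```text
{'p': [513.1739999420283, 99.24390185462202, 116.29199999999994], 'yaw': 170.286}
t 24.05 F along -0.54 +- 0.35 paddle x 38.18
amber 119 x 34.7 54.4 44.0 lat 34.3
amber 41 x 65.2 86.7 76.3 lat 9.8
amber 75 x 64.2 87.7 76.2 lat -31.7
([-0.0444, -0.3496, -0.064], -15.5)
```

View pics/s11.png

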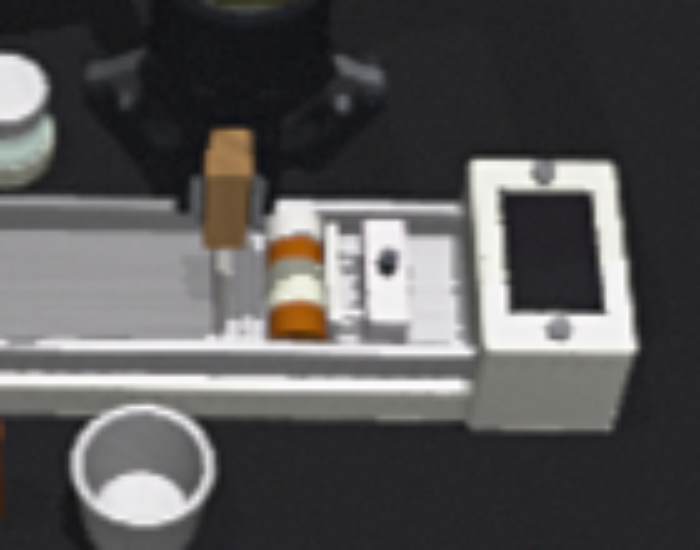

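>>> jog_arm --plan '[[[0,0,0],[0,-0.002,-0.01],-1],[[0,0,0],[0,-0.004,-0.03],-1],[[0,0,0],[0,-0.006,-0.05],-1],[[0,0,0],[-0.004,-0.03,-0.064],-1],[[0,0,-2],[-0.01,-0.08,-0.064],-1],[[0,0,-5],[-0.016,-0.13,-0.064],-1],[[0,0,-8],[-0.023,-0.18,-0.064],-1],[[0,0,-11],[-0.03,-0.23,-0.064],-1],[[0,0,-15.5],[-0.036,-0.28,-0.064],-1],[[0,0,-15.5],[-0.041,-0.325,-0.064],-1],[[0,0,-15.5],[-0.0444,-0.3496,-0.064],-1],[[0,0,-15.5],[-0.0444,-0.3496,-0.064],-1]]'

```text
time: 25.55
tool_pos: [497.7, -254.7, 181.0]
tcp_rot: [-180.0, 0.0, -174.4]
ft_force: [0.3, 0.4, -1.0]
finger_gap: 19.3
```

>>> jog_arm --plan '[[[0,0,0],[0,0,0.01],-1],[[0,0,0],[0,0,0.02],-1],[[0,0,0],[0,0,0.03],-1],[[0,0,0],[0,0,0.03],-1]]'

```text
time: 26.05
tool_pos: [497.2, -251.8, 148.6]
tcp_rot: [179.9, -0.1, -174.2]
ft_force: [0.3, -0.6, -0.2]
finger_gap: 19.0
```

```bash
python3 - <<'E'
from h import *
sent([-.0444,-.3496,-.064],-15.5);sent([0,0,.03],0);st()
p=avg(3); vial(p);cv2.imwrite('pics/s12.png',cv2.resize(cv2.convertScaleAbs(p[190:300,140:250],alpha=1.8),None,fx=6,fy=6,interpolation=cv2.INTER_CUBIC))
E
```

```text
{'p': [497.9493172540711, -252.83524981024294, 180.29199999999992], 'yaw': 185.786}
{'p': [497.9493172540711, -252.83524981024294, 150.29199999999992], 'yaw': 185.786}
t 26.05 tcp [ 497.22 -251.77  148.63] [ 1.7990e+02 -1.2000e-01 -1.7417e+02] F [ 0.25 -0.59 -0.23] M [ 0.06  0.04 -0.01] gap 19.0 j6 [ -32.1    5.    98.5    0.    76.6 -128. ]
t 26.2 F along -0.27 +- 0.25 paddle x -311.01
amber 32 x 65.2 86.7 76.0 lat 10.0
amber 71 x 64.2 87.7 76.4 lat -31.8
```

View pics/s12.png

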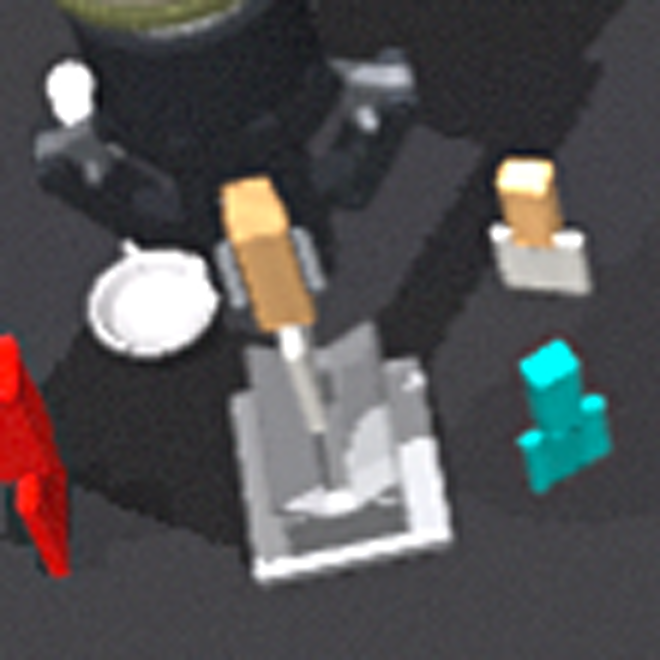

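>>> jog_arm --plan '[[[0,0,0],[0,0,0.006],-1],[[0,0,0],[0,0,0.014],-1],[[0,0,0],[0,0,0.022],-1],[[0,0,0],[0,0,0.03],-1],[[0,0,0],[0,0,0.036],-1],[[0,0,0],[0,0,0.042],-1],[[0,0,0],[0,0,0.042],-1]]'

```text
time: 27.08
tool_pos: [497.6, -252.6, 107.6]
tcp_rot: [180.0, -0.1, -174.2]
ft_force: [-0.9, -0.3, -0.2]
finger_gap: 19.2
```

```bash
python3 - <<'E'
from h import *
sent([0,0,.042],0);p=avg(2); st()
E
```

```text
{'p': [497.9493172540711, -252.83524981024294, 108.29199999999992], 'yaw': 185.786}
t 27.18 F along -0.37 +- 0.19 paddle x -311.36
t 27.18 tcp [ 498.07 -252.9   108.44] [-1.7999e+02  1.0000e-02 -1.7421e+02] F [-0.33 -0.05 -1.65] M [ 0.01 -0.01 -0.03] gap 19.1 j6 [ -32.2    7.5  100.3   -0.    72.2 -128. ]
```

No contact forces inside the slot. I'll continue down the last 17 mm.

>>> jog_arm --plan '[[[0,0,0],[0,0,0.004],-1],[[0,0,0],[0,0,0.008],-1],[[0,0,0],[0,0,0.012],-1],[[0,0,0],[0,0,0.015],-1],[[0,0,0],[0,0,0.0165],-1],[[0,0,0],[0,0,0.0165],-1],[[0,0,0],[0,0,0.0165],-1]]'

```text
time: 28.05
tool_pos: [498.1, -252.9, 91.9]
tcp_rot: [-180.0, 0.0, -174.2]
ft_force: [-0.2, -0.1, -0.2]
finger_gap: 19.3
```

```bash
python3 - <<'E'
from h import *
sent([0,0,.0165],0);p=avg(3); st()
E
```

```text
{'p': [497.9493172540711, -252.83524981024294, 91.79199999999992], 'yaw': 185.786}
t 28.2 F along 0.67 +- 0.46 paddle x -311.41
t 28.2 tcp [ 498.03 -252.88   91.96] [-1.7999e+02  1.0000e-02 -1.7421e+02] F [ 0.69 -0.58 -1.38] M [-0.03  0.05  0.03] gap 19.0 j6 [ -32.2    8.6  100.9   -0.    70.4 -128. ]
```

>>> jog_arm --plan '[[[0,0,0],[0,0,0.0006],-1],[[0,0,0],[0,0,0.0012],-1],[[0,0,0],[0,0,0.0012],-1]]'

```text
time: 28.58
tool_pos: [498.2, -253.0, 91.1]
tcp_rot: [-180.0, 0.0, -174.2]
ft_force: [-0.8, 0.7, 4.2]
finger_gap: 18.9
```

```bash
python3 - <<'E'
from h import *
sent([0,0,.0012],0);p=avg(3); st()
E
```

```text
{'p': [497.9493172540711, -252.83524981024294, 90.59199999999991], 'yaw': 185.786}
t 28.73 F along 0.78 +- 0.12 paddle x -311.49
t 28.73 tcp [ 498.23 -253.01   91.08] [-1.7997e+02  3.0000e-02 -1.7422e+02] F [-1.18  1.27  4.69] M [0.21 0.2  0.  ] gap 19.1 j6 [ -32.2    8.7  101.     0.    70.3 -128. ]
```

Seated on the slot floor (about 5 N down). Releasing, then going straight up.

>>> jog_arm --plan '[[[0,0,0],[0,0,0],-0.3],[[0,0,0],[0,0,0],0],[[0,0,0],[0,0,0],0],[[0,0,0],[0,0,0],0],[[0,0,0],[0,0,0],0]]'

```text
time: 29.35
tool_pos: [497.9, -252.8, 90.5]
tcp_rot: [180.0, -0.0, -174.2]
ft_force: [0.4, -0.1, 0.0]
finger_gap: 42.6
```

>>> jog_arm --plan '[[[0,0,0],[0,0,-0.01],0],[[0,0,0],[0,0,-0.03],0],[[0,0,0],[0,0,-0.06],0],[[0,0,0],[0,0,-0.1],0],[[0,0,0],[-0.04,0,-0.13],0],[[0,0,0],[0.04,0,-0.14],0],[[0,0,0],[0.1,0,-0.14],0],[[0,0,0],[0.1,0,-0.14],0]]'

```text
time: 30.35
tool_pos: [396.3, -263.2, 231.9]
tcp_rot: [-179.9, 0.0, -174.3]
ft_force: [0.5, 0.4, -0.2]
finger_gap: 42.6
```

```bash
python3 - <<'E'
from h import *
from bench import camera_info
st(); p=avg(4); vial(p); st()
ci=camera_info('scene')
cv2.imwrite('pics/s13.png',cv2.resize(p[180:310,130:440],None,fx=2.5,fy=2.5,interpolation=cv2.INTER_CUBIC))
h=cv2.cvtColor(p,cv2.COLOR_BGR2HSV); m=cv2.inRange(h,(8,60,150),(25,200,255))[230:260,175:205]; v,u=np.where(m); print(len(u), u.mean()+175,v.mean()+230,onplane(ci,[[u.mean()+175,v.mean()+230]],118))
cv2.imwrite('pics/s14.png',cv2.resize(p[225:295,170:225],None,fx=8,fy=8,interpolation=cv2.INTER_NEAREST))
E
```

```text
t 30.35 tcp [ 396.26 -263.19  231.88] [-1.7995e+02  1.0000e-02 -1.7430e+02] F [ 0.55  0.42 -0.2 ] M [-0.    0.   -0.01] gap 42.6 j6 [ -39.7  -11.7  105.7   -0.    86.  -135.4]
t 30.55 F along 0.07 +- 0.56 paddle x -338.71
amber 32 x 65.2 86.7 76.0 lat 10.0
amber 71 x 64.2 87.7 76.4 lat -31.8
t 30.55 tcp [ 399.35 -263.25  232.04] [-1.7990e+02  1.3000e-01 -1.7424e+02] F [ 0.39  0.28 -0.  ] M [ 0.03 -0.04 -0.03] gap 42.6 j6 [ -39.6  -11.4  105.4    0.    85.8 -135.3]
92 186.43478260869566 240.8695652173913 [[ 499.4263998  -253.99532811  118.        ]]
```

View pics/s13.png

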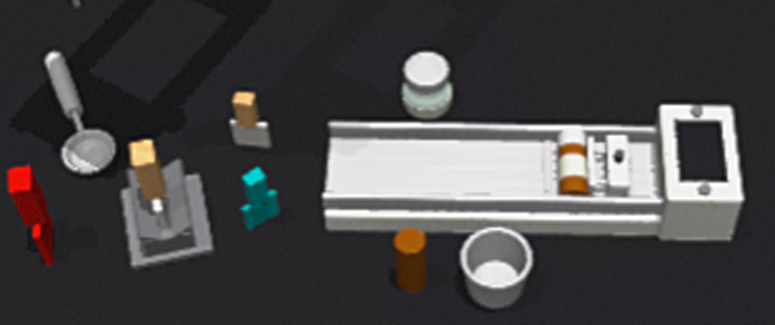

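View pics/s14.png

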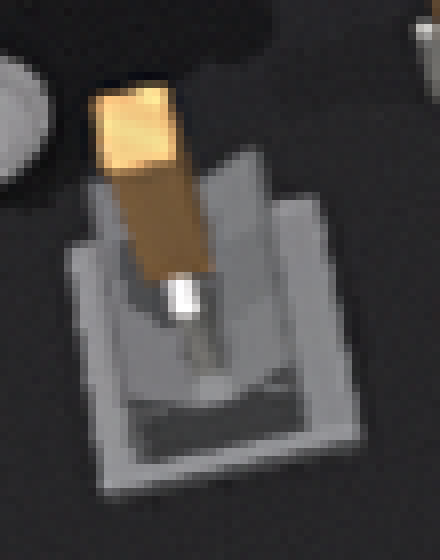

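```bash
python3 - <<'E'
from h import *
from bench import hand_in
p=avg(4); vial(p); st(); print(hand_in())
E
```

```text
t 30.75 F along 0.16 +- 0.24 paddle x -337.94
amber 32 x 65.2 86.7 76.0 lat 10.0
amber 71 x 64.2 87.7 76.4 lat -31.8
t 30.75 tcp [ 399.31 -262.74  230.79] [-1.8000e+02  1.0000e-02 -1.7416e+02] F [-0.03  0.29  0.3 ] M [-0.03 -0.03  0.02] gap 42.7 j6 [ -39.5  -11.3  105.4    0.    85.8 -135.3]
the job is handed in; nothing more can be done
None
```

I finished the task and handed it in at 30.8 s. I took the larger wood-and-white paddle, rolled the vial over the ridge and pressed it on the pad at about 3.8–4 N for roughly 1.8 s. I then eased off at about 3–4 mm/s, stood the paddle back in its slot, let go, and backed the arm away.

**Last checks:**
- **Vial:** it lies still in the nest at reader x of about 76 mm, the same in several pictures.
- **Paddle:** it stands in the holder, released. Its handle top is about 2 mm off where it stood at the start. That is within the slot's play, about 0.02 rad if it is all tilt.
- **Other items:** those visible in the last picture look unmoved; it did not show the spray bottles or the plate.
- **Robot:** the gripper is clear of everything and the wrist force is near zero.

No check failed. The two cameras disagreed by 2–3 mm on the handle position, so I used the average. Single force readings scattered by about 1 N, so I averaged several.

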